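# Refit a dryer's drum roller on its stud

### The arm

A 6-joint arm with a two-finger parallel gripper is mounted at the origin on a cart in front of the work surface, level with it; the furniture and walls round the work are solid. World frame = base frame: x ahead of the robot, y to its left, z up, the work surface at z = 0. Lengths are in m, angles in degrees, forces in N, time in s.
With the tool pointing down it reaches from about 0.25 to 0.725 m from the base axis. Payload 9.7 kg.
Tool frame: the origin (TCP) lies midway between the tips of the shut fingers; the grasp point (between the pads) lies 19 mm behind it; z points along the fingers, y is the line along which they close (so a half turn about z gives the same grasp; the last joint's range is limited). The gripper opens to 85 mm and grips with 20 to 120 N. Pads are 22 mm wide; open, the fingers measure 114 mm over their backs; the gripper's body (76 mm by 85 mm) begins 54 mm behind the grasp point. The pads swing forward as they close: fully open they stand 13 mm farther back than shut.
Start: joints at [68.067, 4.979, 10.078, 95.1, 0, 90], TCP at [0.205, 0.51, 0.231] pointing down, gripper open.
Joint ranges: [-179.16, 179.16], [-48.56, 103.87], [-65.8, 70.77], [-126.05, 130.52], [-82.76, 87.17], [-180, 180]. Speed limits (degrees/s): [127.2, 127.2, 147.25, 180, 180, 180].

### API

Orientations are given as [roll, pitch, yaw] about the fixed x, y, z axes, in that order (R = Rz(yaw) Ry(pitch) Rx(roll)).
In Python, from workcell import bot gives the robot as it stands.
- The arm moves only by the shell command python3 -m crank 'ROWS' [FORCE]. ROWS is JSON, a list of rows, each an object with "gripper": the finger opening in mm, from 0 to 85.4; "travel": the shift along the tool's x, y, z in mm, a list of three; "twist": the turn, a rotation vector about the tool's x, y, z in rad, a list of three. In form: [{"gripper": gripper, "travel": [tx, ty, tz], "twist": [rx, ry, rz]}, ...]. A call has 1 to 12 rows; each row shifts and turns the commanded pose from where the row before left it, along the tool's axes as they then stand; what a row does not reach is not made up. A row lasts 1/8 s, in which the tool goes at most 62.5 mm and 10.7 degrees, less where a joint would pass 70% of its speed; a pose out of reach is approached as far as the arm can. A call is refused whole if a number of a shift passes 62.5 or a number of a turn 0.188, either way. A call with a gripper value outside its range is refused whole. The fingers move at their own pace and stop on an object; FORCE is the grip in N (left out, the last holds). Time passes only in rows, so rows that do not move let the fingers close. It gives the time, the measured TCP pose, the force, the opening and the grip force at its end, in the units of the state.
- bot.get_obs(): the state, without advancing time (a new reading comes with each control period).
- bot.camera(name): name is "side" or "top" or "wrist"; returns the picture (420x560x3 uint8, red, green, blue); there is no depth.
- bot.calibration(name): a dict with "vfov" (degrees; the focal length in pixels is half the picture's height over the tangent of half this angle, whatever the lens; pixels are square), "cx", "cy" (the principal point, pixels), "k1" (the pictures are not rectified: a ray, as slopes to the right and down, at radius r is drawn at 1 + k1 r^2 times it, then the intrinsics apply), "camera_from_world" (4x4, takes a point from world to camera coordinates). Camera axes: x right, y down, z forward; pixel columns grow to the right and rows downward; lengths in m; the calibration is good to about 2 mm. A picture is of the moment at which its call begins: read the wrist's pose just before it. calibration takes no time and is no camera call; for the wrist camera it gives the pose at the moment of the call.
- bot.job_done(): hands the job in; it is judged then, once.
The state is a dict: "time": time; "q": joint angles; "qd": joint speeds; "joint_efforts": joint torques, N m; "ee_pos": TCP position; "tcp_rot": TCP orientation; "wrist_force": force on the tool from outside, world axes, zero at the start; "torque": the same for the moment, N m; "opening": finger opening in m; "grasp_force": force on a finger pad.
Only numpy, scipy, OpenCV 4.12 (cv2) and the standard library are available. Lean on these libraries where they do the work, as an engineer would, in place of code of your own. Each camera call takes 0.05 s, during which the arm holds its last target. There are 200 camera calls.

### The job

Put the tumble dryer's drum roller back on the upright stud of its bracket: first the thick steel spacer, then the rubber-tyred roller, then the thin white washer, and last the domed cap over the end of the stud, each sitting flat on the one before. Leave the clothes peg, the marker and the piece of soap that lie between the parts where they are.

Things in the scene. Friction and masses are not known exactly. Their poses are not given: they have to be found in the camera images.
- bracket: The target: a grey sheet-steel bracket screwed to a plywood holding board (120 x 100 x 18 mm) that does not move; it turns by up to 0.6 rad from start to start. A bright steel stud stands upright in its middle, the only upright stud on the counter. Origin: centre of the board's underside, straight below the stud, z up. The bracket's plate is 22 mm above the counter, its folded edges 27 mm; four screw heads are 25 mm high.
- stud_foot (a point): Foot of the stud, on its axis: top of the round steel shoulder (27 mm across), 28 mm above the counter. The first part rests here. z points up along the stud.
- stud_tip (a point): Tip of the stud, on its axis, 86 mm above the counter. The stud is 14 mm thick and 58 mm long above the shoulder; its uppermost 10 mm taper to 5 mm.
- spacer: Thick steel spacer ring: 40 mm across, 14 mm high, bore 20 mm right through, about 60 g; lies flat. Origin: centre of its underside as it lies at the start, z up along its axis. Seated, its underside is at stud_foot.
- roller: Drum roller: black rubber tyre 64 mm across on a grey plastic hub, 24 mm high, bore 20 mm right through, about 130 g; lies flat, both faces alike. Origin: centre of its underside as it lies at the start, z up along its axis. Seated on the spacer, its underside is 14 mm above stud_foot.
- washer: Thin white plastic washer: 46 mm across, 8 mm high, bore 20 mm right through, about 20 g; lies flat. Origin: centre of its underside as it lies at the start, z up along its axis. Seated on the roller, its underside is 38 mm above stud_foot.
- cap: Dark steel cap: 32 mm across, 20 mm high, slightly domed closed top, mouth downwards as it stands; blind bore 20 mm wide and 14 mm deep from below, about 30 g; it slips loosely over the stud's end. Origin: centre of its underside as it lies at the start, z up along its axis. Seated on the washer, its underside is 46 mm above stud_foot.
- peg: Wooden clothes peg, 15 x 72 x 12 mm, lying loose on the counter; not to be disturbed. Origin: centre of its underside, y along its length.
- marker: White marker pen with a red cap, 17 x 135 x 16 mm, lying loose; not to be disturbed. Origin: centre of its underside, y along its length.
- soap_stub: Small cream-coloured piece of soap, 22 x 34 x 16 mm, lying loose; not to be disturbed. Origin: centre of its underside, y along its length.
Things that resemble listed ones, but are neither listed nor needed, are in the scene too. Leave any red look-alike of the spacer alone.

How it is judged (in metres and radians):
On the way, in this order (a step that is already met when the one before it is completed fails the run):
1. the thick spacer sits flat at its place on the stud (horizontal distance between spacer and stud_foot below 0.006 m and z of spacer in the frame of stud_foot between -0.003 and 0.003 m and angle between spacer's own z axis and vertical below 0.12 rad), for 0.2 s.
2. the roller sits flat at its place on the stud (horizontal distance between roller and stud_foot below 0.006 m and z of roller in the frame of stud_foot between 0.011 and 0.017 m and angle between roller's own z axis and vertical below 0.12 rad), for 0.2 s.
3. the thin washer sits flat at its place on the stud (horizontal distance between washer and stud_foot below 0.006 m and z of washer in the frame of stud_foot between 0.035 and 0.041 m and angle between washer's own z axis and vertical below 0.12 rad), for 0.2 s.
4. the cap sits flat at its place on the stud (horizontal distance between cap and stud_foot below 0.006 m and z of cap in the frame of stud_foot between 0.043 and 0.049 m and angle between cap's own z axis and vertical below 0.12 rad), for 0.2 s.
At the end, for the whole second after the job is handed in: On the stud, from the bottom: thick spacer on the shoulder, roller on the spacer, thin washer on the roller, cap on the washer; each within 6 mm of the stud's axis, within 3 mm of its seated height, tilted less than 0.12 rad, released and at rest (all of step 1 and all of step 2 and all of step 3 and all of step 4 and linear speed of each of spacer, roller, washer, cap below 0.02 m/s); the robot touches nothing.
It fails at once if the peg is pushed more than 3 cm from where it lay (distance of peg from where it was at the start of the episode above 0.03 m).
It fails at once if the marker is pushed more than 3 cm from where it lay (distance of marker from where it was at the start of the episode above 0.03 m).
It fails at once if the piece of soap is pushed more than 3 cm from where it lay (distance of soap_stub from where it was at the start of the episode above 0.03 m).
It also fails if it takes over 104 s, if anything falls off the work surface, if the arm or the gripper's body presses on something with over 40 N, if the wrist force passes 120 N, or if a joint passes its speed limit or range.

## Working session

There is one attempt and no reset: what is moved stays moved. The work goes in short steps, Python scripts to look and compute and a shell command to move; the robot and the scene stay as the last step left them, time stands still between calls to the robot, and variables do not carry over. Pictures are saved under pics/ and viewed, at most 14 in all, crops included, and the job is handed in when it is done.

```bash
mkdir -p pics; ls; python3 - <<'E'
from workcell import bot
import cv2,numpy as np
print(bot.get_obs())
for n in ["top","side"]:
    c=bot.calibration(n); print(n,c)
    cv2.imwrite(f"pics/{n}0.png",bot.camera(n)[:,:,::-1])
E
```

```text
pics
{'time': 0.0, 'q': array([ 6.80680391e+01,  5.01137216e+00,  1.00330504e+01,  9.50989832e+01,
       -1.08837186e-03,  8.99996296e+01]), 'qd': array([-0.02382205,  0.04384241, -0.01321934, -0.05398728, -0.00885489,
        0.0082529 ]), 'joint_efforts': array([ 2.53827209e-03, -5.20384812e+01,  4.64802468e+01,  1.62446348e-02,
        8.75194360e-05,  7.17469050e-06]), 'ee_pos': array([0.2053458 , 0.50997699, 0.23056788]), 'tcp_rot': array([-1.79922695e+02,  1.08787118e-03,  1.58068411e+02]), 'wrist_force': array([ 0.6174813 , -0.12357414,  0.14249106]), 'torque': array([-0.06755669,  0.06717868,  0.0644165 ]), 'grasp_force': 0.0, 'opening': 0.08556979044168087}
top {'vfov': 50.315219445647166, 'cx': 274.0454825433479, 'cy': 206.64832682771905, 'k1': -0.05421765130067781, 'camera_from_world': array([[ 0.02474064, -0.99963169, -0.01115293, -0.007469  ],
       [-0.99700772, -0.02385533, -0.07352912,  0.54129411],
       [ 0.07323599,  0.01293872, -0.99723071,  0.9820437 ],
       [ 0.        ,  0.        ,  0.        ,  1.        ]])}
side {'vfov': 47.784160421954574, 'cx': 283.3984048463666, 'cy': 216.96469227312542, 'k1': -0.09507160629957846, 'camera_from_world': array([[-0.92599188,  0.37740621,  0.01017785,  0.49464469],
       [ 0.2808383 ,  0.70657232, -0.64952707, -0.08411935],
       [-0.25232693, -0.59859846, -0.76027035,  1.42089035],
       [ 0.        ,  0.        ,  0.        ,  1.        ]])}
```

View pics/top0.png

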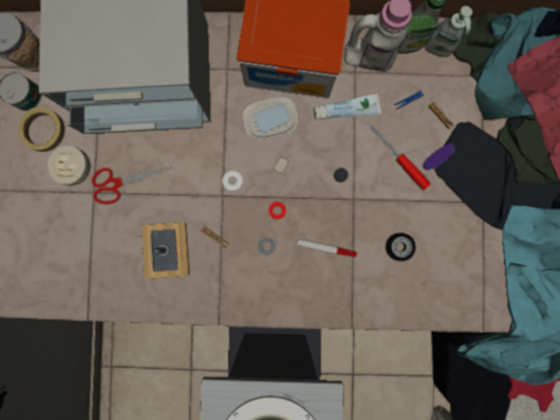

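View pics/side0.png

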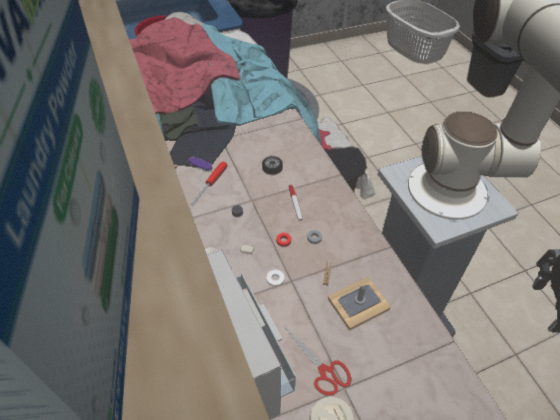

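The top view shows the stud bracket at (165,250), spacer (266,246), red decoy (277,210), washer (232,180), cap (340,174) and roller (400,246). The peg is at (214,236), the marker at (327,248) and the soap at (281,165). The side view agrees; there the stud is at (361,293).

```bash
cat >h.py <<'E'
from workcell import bot
import cv2,numpy as np
from scipy.spatial.transform import Rotation as R
def K(c):
    f=210/np.tan(np.radians(c['vfov']/2)); return np.array([[f,0,c['cx']],[0,f,c['cy']],[0,0,1]]),np.array([c['k1'],0,0,0,0.])
def ray(c,uv):
    k,d=K(c); p=cv2.undistortPoints(np.array([[uv]],float),k,d)[0,0]
    T=np.linalg.inv(c['camera_from_world']); return T[:3,3],T[:3,:3]@np.array([*p,1])
def onplane(c,uv,z):
    o,r=ray(c,uv); return o+r*(z-o[2])/r[2]
def tri(rays):
    A=0;b=0
    for o,r in rays:
        r=r/np.linalg.norm(r);P=np.eye(3)-np.outer(r,r);A=A+P;b=b+P@o
    return np.linalg.solve(A,b)
def proj(c,p):
    T=c['camera_from_world'];k,d=K(c)
    return cv2.projectPoints(np.array([p],float),cv2.Rodrigues(T[:3,:3])[0],T[:3,3],k,d)[0].ravel()
def to(x,y,z):
    "shift in tool axes, mm, from the measured pose to a world point"
    s=bot.get_obs(); Rt=R.from_euler('xyz',s['tcp_rot'],degrees=True)
    return np.round(Rt.inv().apply(np.array([x,y,z])-s['ee_pos'])*1000,1)
def blob(im,u,v,h):
    "largest region unlike the window's median colour nearest the centre"
    u,v=int(u),int(v); w=cv2.cvtColor(im[v-h:v+h,u-h:u+h],cv2.COLOR_RGB2LAB).astype(float)
    e=np.median(np.r_[w[0],w[-1],w[:,0],w[:,-1]],0); d=np.linalg.norm(w-e,axis=2)
    m=cv2.threshold(np.clip(d*2,0,255).astype(np.uint8),0,255,cv2.THRESH_OTSU)[1]
    cs=max(cv2.findContours(m,cv2.RETR_EXTERNAL,cv2.CHAIN_APPROX_NONE)[0],key=cv2.contourArea)
    (a,b),r=cv2.minEnclosingCircle(cs); hull=cv2.convexHull(cs); M=cv2.moments(hull)
    return np.array([M['m10']/M['m00']+u-h,M['m01']/M['m00']+v-h]),2*np.sqrt(M['m00']/np.pi)
E
python3 - <<'E'
from h import *
t=bot.calibration('top');s=bot.calibration('side')
it=cv2.imread('pics/top0.png')[:,:,::-1].copy();i2=cv2.imread('pics/side0.png')[:,:,::-1].copy()
for n,a,b,z in [('spacer',(266,246),(315,237),.007),('roller',(400,246),(272,165),.012),('washer',(232,181),(275,278),.004),('cap',(340,174),(237,211),.01)]:
    h=22 if n=='roller' else 15
    (p,d),(q,e)=blob(it,*a,h),blob(i2,*b,h)
    P=onplane(t,p,z);f=K(t)[0][0,0]
    print(n,p,'diam mm',d*(.98-z)/f*1000,P,onplane(s,q,z),'tri',tri([ray(t,p),ray(s,q)]))
for n,p in [('peg',(214,236)),('mk1',(298,243)),('mk2',(356,253)),('soap',(281,165))]: print(n,onplane(t,p,.01))
a=cv2.resize(it[215:285,135:195],None,fx=6,fy=6,interpolation=2);b=cv2.resize(i2[270:330,325:395],None,fx=6,fy=6,interpolation=2)
o=np.zeros((420,790,3),np.uint8);o[:420,:360]=a;o[:360,370:790]=b
cv2.imwrite('pics/stud.png',o[:,:,::-1])
E
```

```text
spacer [266.22198582 245.6035461 ] diam mm 37.641503382013475 [0.45372126 0.02134072 0.007     ] [0.45921507 0.03168936 0.007     ] tri [ 0.45360404  0.02171039 -0.00768866]
roller [400.26630435 246.42184265] diam mm 61.99240428848561 [ 0.45907742 -0.28001995  0.012     ] [ 0.45846502 -0.27943021  0.012     ] tri [ 0.4587183  -0.27988673  0.01177094]
washer [232.33964429 180.27596099] diam mm 41.980061958400924 [0.60074308 0.10290547 0.004     ] [0.60435743 0.10931533 0.004     ] tri [ 0.6020868   0.10383477 -0.00520153]
cap [340.38968825 174.61990408] diam mm 28.86019914773773 [ 0.61867765 -0.14323105  0.01      ] [ 0.61830977 -0.14294714  0.01      ] tri [ 0.61848381 -0.1431329   0.00994284]
peg [0.47235731 0.13975044 0.01      ]
mk1 [ 0.46136804 -0.05006521  0.01      ]
mk2 [ 0.44206083 -0.18083083  0.01      ]
soap [ 0.63757967 -0.00766086  0.01      ]
```

View pics/stud.png

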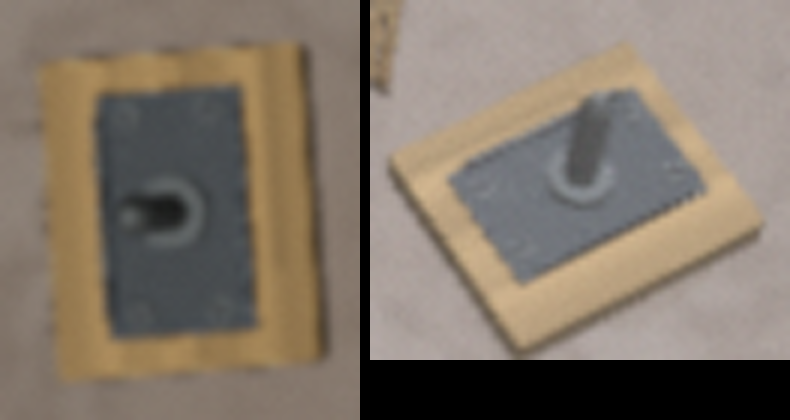

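In the crop the stud's shoulder centre is at top (163.3,250.2) and side (360.2,299.7). Its tip is at top (156.2,250.7) and side (363,285.7).

```bash
python3 - <<'E'
from h import *
t=bot.calibration('top');s=bot.calibration('side')
print(onplane(t,(163.3,250.2),.028),onplane(s,(360.2,299.7),.028),tri([ray(t,(163.3,250.2)),ray(s,(360.2,299.7))]))
print(onplane(t,(156.2,250.7),.086),onplane(s,(363,285.7),.086),tri([ray(t,(156.2,250.7)),ray(s,(363,285.7))]))
print(to(.454,.021,.2))
E
```

```text
[0.43785627 0.24915309 0.028     ] [0.43764034 0.25334948 0.028     ] [0.43679764 0.25082392 0.0235095 ]
[0.43815888 0.24910173 0.086     ] [0.4374709  0.25007993 0.086     ] [0.43767472 0.24954374 0.08532596]
[-413.3 -360.7   31.1]
```

```bash
python3 -m crank '[{"gripper":60,"travel":[-41,-36,3],"twist":[0,0,0]},{"gripper":60,"travel":[-41,-36,3],"twist":[0,0,0]},{"gripper":60,"travel":[-41,-36,3],"twist":[0,0,0]},{"gripper":60,"travel":[-41,-36,3],"twist":[0,0,0]},{"gripper":60,"travel":[-41,-36,3],"twist":[0,0,0]},{"gripper":60,"travel":[-41,-36,3],"twist":[0,0,0]},{"gripper":60,"travel":[-41,-36,3],"twist":[0,0,0]},{"gripper":60,"travel":[-41,-36,3],"twist":[0,0,0]},{"gripper":60,"travel":[-41,-36,3],"twist":[0,0,0]},{"gripper":60,"travel":[-41,-36,3],"twist":[0,0,0]},{"gripper":60,"travel":[0,0,0],"twist":[0,0,0]},{"gripper":60,"travel":[0,0,0],"twist":[0,0,0]}]' 40
python3 - <<'E'
from h import *
o=bot.get_obs();print(o['ee_pos'],o['tcp_rot'],o['q'],to(.454,.021,.2))
w=bot.calibration('wrist');print(proj(w,(.454,.021,.007)))
cv2.imwrite('pics/w1.png',bot.camera('wrist')[:,:,::-1])
E
```

```text
time: 1.6
ee_pos: [0.451, 0.0231, 0.201]
tcp_rot: [-180.0, -0.1, 158.0]
wrist_force: [-0.2, -0.1, -0.1]
opening: 0.0599
grasp_force: 0.0
[0.4510049  0.02312808 0.20101501] [-1.79992426e+02 -5.04264709e-02  1.58017032e+02] [ 2.92655651e+00 -8.92048985e+00 -6.79725981e+00  9.21721555e+01
  1.43698154e-02  2.49095148e+01] [-3.6 -0.9  1. ]
[276.61031711 193.07616514]
```

View pics/w1.png

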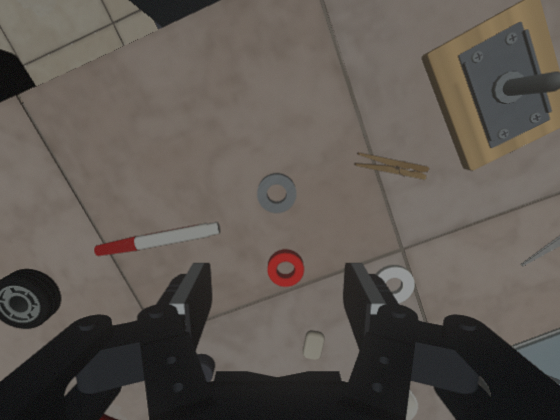

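The wrist view shows the spacer at (277,193), right where predicted. The red decoy is at (285,268), clear of it, and the stud's foot is at (510,88).

```bash
python3 - <<'E'
from h import *
w=bot.calibration('wrist');im=cv2.imread('pics/w1.png')[:,:,::-1].copy()
p,d=blob(im,277,193,30);P=onplane(w,p,.010);print(p,d,P,'foot',onplane(w,(510,88),.028))
print(to(P[0],P[1],.003))
E
```

```text
[276.35936017 192.24752609] 39.56574301402518 [0.45256261 0.02185733 0.01      ] foot [0.43873404 0.24891973 0.028     ]
[ -2.3  -1.1 198.2]
```

```bash
python3 -m crank '[{"gripper":60,"travel":[-2,-1,50],"twist":[0,0,0]},{"gripper":60,"travel":[0,0,50],"twist":[0,0,0]},{"gripper":60,"travel":[0,0,50],"twist":[0,0,0]},{"gripper":60,"travel":[0,0,28],"twist":[0,0,0]},{"gripper":60,"travel":[0,0,15],"twist":[0,0,0]},{"gripper":60,"travel":[0,0,5],"twist":[0,0,0]},{"gripper":60,"travel":[0,0,0],"twist":[0,0,0]},{"gripper":36,"travel":[0,0,0],"twist":[0,0,0]},{"gripper":36,"travel":[0,0,0],"twist":[0,0,0]},{"gripper":36,"travel":[0,0,0],"twist":[0,0,0]},{"gripper":30,"travel":[0,0,0],"twist":[0,0,0]},{"gripper":30,"travel":[0,0,0],"twist":[0,0,0]}]' 40
```

```text
time: 3.15
ee_pos: [0.4536, 0.0215, 0.0048]
tcp_rot: [179.9, 0.1, 158.1]
wrist_force: [-2.3, 0.4, 6.6]
opening: 0.0376
grasp_force: 39.5
```

```bash
python3 -m crank '[{"gripper":30,"travel":[0,0,-5],"twist":[0,0,0]},{"gripper":30,"travel":[0,0,-25],"twist":[0,0,0]},{"gripper":30,"travel":[0,0,-50],"twist":[0,0,0]},{"gripper":30,"travel":[0,0,-50],"twist":[0,0,0]},{"gripper":30,"travel":[0,0,0],"twist":[0,0,0]},{"gripper":30,"travel":[0,0,0],"twist":[0,0,0]}]'
python3 - <<'E'
from h import *
w=bot.calibration('wrist');print(to(.438,.2495,.135))
e=bot.get_obs()['ee_pos'];print(proj(w,e),proj(w,e+[0,0,.008]))
cv2.imwrite('pics/w2.png',bot.camera('wrist')[:,:,::-1])
E
```

```text
time: 3.9
ee_pos: [0.4527, 0.0214, 0.1331]
tcp_rot: [180.0, 0.0, 158.1]
wrist_force: [1.4, -1.0, -1.0]
opening: 0.0374
grasp_force: 40.3
[ 98.9 206.1  -1.9]
[277.52812057 275.05411812] [277.53926655 283.19654854]
```

View pics/w2.png

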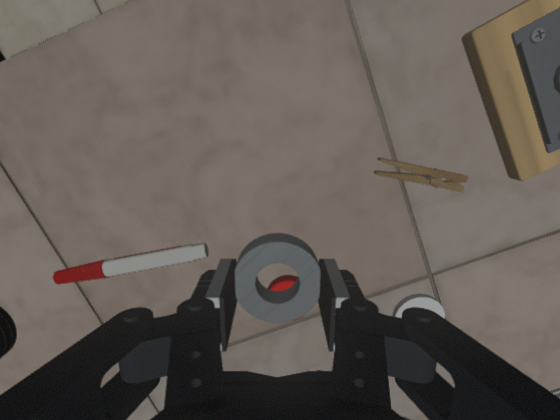

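The spacer is held flat, its top ring centred at (278,283), with the TCP projecting to (277.5,284).

```bash
python3 -m crank '[{"gripper":30,"travel":[20,41,0],"twist":[0,0,0]},{"gripper":30,"travel":[20,41,0],"twist":[0,0,0]},{"gripper":30,"travel":[20,41,0],"twist":[0,0,0]},{"gripper":30,"travel":[20,41,0],"twist":[0,0,0]},{"gripper":30,"travel":[19,42,0],"twist":[0,0,0]},{"gripper":30,"travel":[0,0,0],"twist":[0,0,0]},{"gripper":30,"travel":[0,0,0],"twist":[0,0,0]}]'
python3 - <<'E'
from h import *
w=bot.calibration('wrist');print(to(.438,.2495,.033))
print('tip pred',proj(w,(.438,.2495,.086)),'foot',proj(w,(.438,.2495,.028)))
cv2.imwrite('pics/w3.png',bot.camera('wrist')[:,:,::-1])
E
```

```text
time: 4.82
ee_pos: [0.4373, 0.249, 0.1321]
tcp_rot: [-179.9, -0.1, 158.1]
wrist_force: [-0.1, 0.2, -0.2]
opening: 0.0373
grasp_force: 40.3
[-0.6  0.9 99.1]
tip pred [278.86370571 241.09489538] foot [278.6749314  214.39075157]
```

View pics/w3.png

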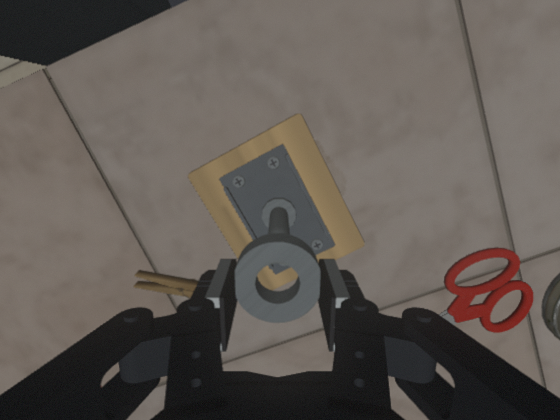

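The stud's foot shows at (278.5,213.5) against a predicted (278.7,214.4), so it is aligned. I descend.

```bash
python3 -m crank '[{"gripper":30,"travel":[0,0.5,35],"twist":[0,0,0]},{"gripper":30,"travel":[0,0,20],"twist":[0,0,0]},{"gripper":30,"travel":[0,0,15],"twist":[0,0,0]},{"gripper":30,"travel":[0,0,15],"twist":[0,0,0]},{"gripper":30,"travel":[0,0,10],"twist":[0,0,0]},{"gripper":30,"travel":[0,0,3],"twist":[0,0,0]},{"gripper":30,"travel":[0,0,0],"twist":[0,0,0]},{"gripper":30,"travel":[0,0,0],"twist":[0,0,0]}]'
```

```text
time: 5.88
ee_pos: [0.4384, 0.2502, 0.0358]
tcp_rot: [180.0, 0.0, 158.1]
wrist_force: [-0.2, -0.6, -0.6]
opening: 0.0373
grasp_force: 40.4
```

```bash
python3 -m crank '[{"gripper":30,"travel":[0,0,2],"twist":[0,0,0]},{"gripper":30,"travel":[0,0,0.5],"twist":[0,0,0]},{"gripper":30,"travel":[0,0,0],"twist":[0,0,0]},{"gripper":60,"travel":[0,0,0],"twist":[0,0,0]},{"gripper":60,"travel":[0,0,0],"twist":[0,0,0]},{"gripper":60,"travel":[0,0,0],"twist":[0,0,0]},{"gripper":60,"travel":[0,0,-10],"twist":[0,0,0]},{"gripper":60,"travel":[0,0,-40],"twist":[0,0,0]},{"gripper":60,"travel":[0,0,-60],"twist":[0,0,0]},{"gripper":60,"travel":[0,0,-50],"twist":[0,0,0]},{"gripper":60,"travel":[0,0,0],"twist":[0,0,0]},{"gripper":60,"travel":[0,0,0],"twist":[0,0,0]}]'
python3 - <<'E'
from h import *
w=bot.calibration('wrist');print('spacer top pred',proj(w,(.438,.2495,.042)),'tip',proj(w,(.438,.2495,.086)))
im=bot.camera('wrist')
cv2.imwrite('pics/w4.png',cv2.resize(im[90:330,180:380,::-1],None,fx=2.4,fy=2.4)) 
print(to(.459,-.280,.2))
E
```

```text
time: 7.38
ee_pos: [0.438, 0.2499, 0.1928]
tcp_rot: [180.0, 0.0, 158.1]
wrist_force: [0.6, -0.1, 0.2]
opening: 0.0601
grasp_force: 0.0
spacer top pred [276.92217642 199.49071768] tip [276.86582387 212.83531777]
[-217.6 -483.5   -7.7]
```

View pics/w4.png

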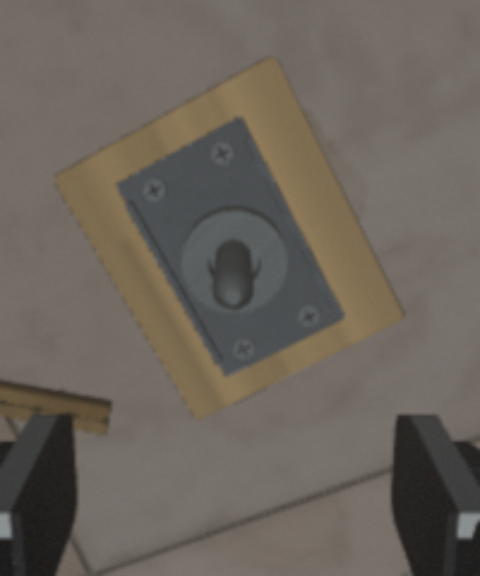

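The spacer is seated on the shoulder; its centre at (277.9,198.3) is within 1 mm of the prediction. Next is the roller.

```bash
python3 -m crank '[{"gripper":85,"travel":[-22,-48.5,0],"twist":[0,0,0]},{"gripper":85,"travel":[-22,-48.5,0],"twist":[0,0,0]},{"gripper":85,"travel":[-22,-48.5,0],"twist":[0,0,0]},{"gripper":85,"travel":[-22,-48.5,0],"twist":[0,0,0]},{"gripper":85,"travel":[-22,-48.5,0],"twist":[0,0,0]},{"gripper":85,"travel":[-22,-48.5,0],"twist":[0,0,0]},{"gripper":85,"travel":[-22,-48.5,0],"twist":[0,0,0]},{"gripper":85,"travel":[-22,-48.5,0],"twist":[0,0,0]},{"gripper":85,"travel":[-22,-48.5,0],"twist":[0,0,0]},{"gripper":85,"travel":[-20,-47,0],"twist":[0,0,0]},{"gripper":85,"travel":[0,0,0],"twist":[0,0,0]},{"gripper":85,"travel":[0,0,0],"twist":[0,0,0]}]'
python3 - <<'E'
from h import *
w=bot.calibration('wrist');g=proj(w,(.459,-.280,.012));im=bot.camera('wrist');p,d=blob(im,*g,50)
P=onplane(w,p,.018);print(g,p,d,P,to(P[0],P[1],.003),bot.get_obs()['q'])
cv2.imwrite('pics/w5.png',im[:,:,::-1])
E
```

```text
time: 8.93
ee_pos: [0.4592, -0.2796, 0.1916]
tcp_rot: [180.0, -0.1, 158.0]
wrist_force: [0.8, 0.6, -0.7]
opening: 0.0851
grasp_force: 0.0
[276.85862729 192.95162105] [276.78997683 193.85843955] 66.29647734552555 [ 0.4585925  -0.27990265  0.018     ] [ 1.00e-01 -1.10e+00  1.89e+02] [-3.12898027e+01  2.71052401e+00  3.32768168e+00  9.07128593e+01
  1.03534206e-02 -9.37831004e+00]
```

View pics/w5.png

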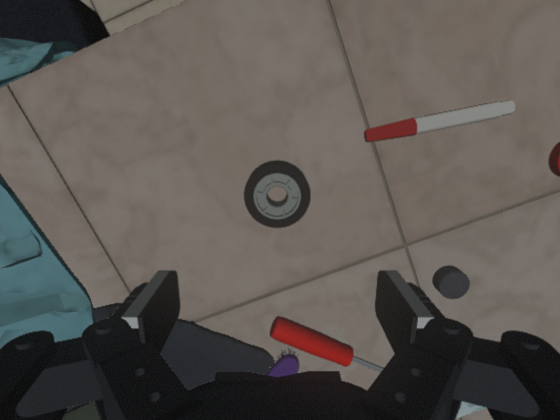

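The wrist view shows the roller at (277,194), the marker clear to the right and cloth well to the lower left.

```bash
python3 -m crank '[{"gripper":85,"travel":[0,-0.5,50],"twist":[0,0,0]},{"gripper":85,"travel":[0,0,50],"twist":[0,0,0]},{"gripper":85,"travel":[0,0,45],"twist":[0,0,0]},{"gripper":85,"travel":[0,0,25],"twist":[0,0,0]},{"gripper":85,"travel":[0,0,12],"twist":[0,0,0]},{"gripper":85,"travel":[0,0,5],"twist":[0,0,0]},{"gripper":85,"travel":[0,0,0],"twist":[0,0,0]},{"gripper":60,"travel":[0,0,0],"twist":[0,0,0]},{"gripper":60,"travel":[0,0,0],"twist":[0,0,0]},{"gripper":55,"travel":[0,0,0],"twist":[0,0,0]},{"gripper":55,"travel":[0,0,0],"twist":[0,0,0]},{"gripper":55,"travel":[0,0,0],"twist":[0,0,0]}]' 40
python3 -m crank '[{"gripper":55,"travel":[0,0,-5],"twist":[0,0,0]},{"gripper":55,"travel":[0,0,-25],"twist":[0,0,0]},{"gripper":55,"travel":[0,0,-50],"twist":[0,0,0]},{"gripper":55,"travel":[0,0,-60],"twist":[0,0,0]},{"gripper":55,"travel":[0,0,0],"twist":[0,0,0]},{"gripper":55,"travel":[0,0,0],"twist":[0,0,0]}]'
python3 -c "
from h import *
print(to(.438,.2495,.146))"
```

```text
time: 10.48
ee_pos: [0.4601, -0.2808, 0.0075]
tcp_rot: [-180.0, 0.1, 158.1]
wrist_force: [-1.7, 2.1, 7.6]
opening: 0.0627
grasp_force: 42.2
time: 11.22
ee_pos: [0.4594, -0.2804, 0.1453]
tcp_rot: [180.0, -0.0, 158.1]
wrist_force: [-0.5, -0.3, -1.6]
opening: 0.0626
grasp_force: 44.4
[217.8 483.6  -0.6]
```

```bash
python3 -m crank '[{"gripper":55,"travel":[22,48.5,0],"twist":[0,0,0]},{"gripper":55,"travel":[22,48.5,0],"twist":[0,0,0]},{"gripper":55,"travel":[22,48.5,0],"twist":[0,0,0]},{"gripper":55,"travel":[22,48.5,0],"twist":[0,0,0]},{"gripper":55,"travel":[22,48.5,0],"twist":[0,0,0]},{"gripper":55,"travel":[22,48.5,0],"twist":[0,0,0]},{"gripper":55,"travel":[22,48.5,0],"twist":[0,0,0]},{"gripper":55,"travel":[22,48.5,0],"twist":[0,0,0]},{"gripper":55,"travel":[22,48.5,0],"twist":[0,0,0]},{"gripper":55,"travel":[20,47,0],"twist":[0,0,0]},{"gripper":55,"travel":[0,0,0],"twist":[0,0,0]},{"gripper":55,"travel":[0,0,0],"twist":[0,0,0]}]'
python3 - <<'E'
from h import *
w=bot.calibration('wrist');e=bot.get_obs()['ee_pos'];print(to(.438,.2495,.0495))
print('roller top pred',proj(w,e+[0,0,.0165]))
print('tip pred',proj(w,(.438,.2495,.086)),'foot',proj(w,(.438,.2495,.028)))
cv2.imwrite('pics/w6.png',bot.camera('wrist')[:,:,::-1])
E
```

```text
time: 12.72
ee_pos: [0.4372, 0.249, 0.1442]
tcp_rot: [-179.9, -0.1, 158.1]
wrist_force: [-0.3, -0.6, -1.6]
opening: 0.0628
grasp_force: 44.6
[-0.8  1.  94.7]
roller top pred [277.50848398 292.78736498]
tip pred [278.94354095 234.63451671] foot [278.78427023 210.46346433]
```

View pics/w6.png

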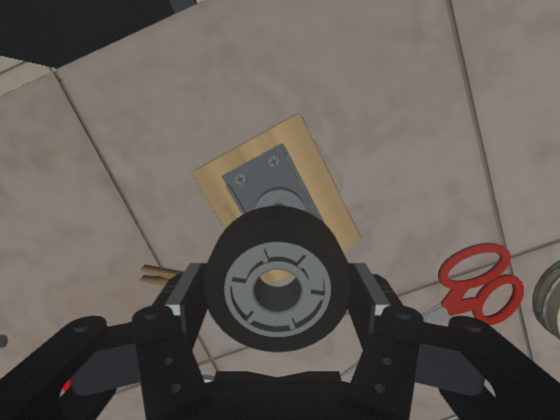

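The roller is held level with its bore at (278,289), about 1.7 mm toward +tool x of the TCP; I shift to compensate.

```bash
python3 -m crank '[{"gripper":55,"travel":[-2,0.5,25],"twist":[0,0,0]},{"gripper":55,"travel":[0,0,15],"twist":[0,0,0]},{"gripper":55,"travel":[0,0,12],"twist":[0,0,0]},{"gripper":55,"travel":[0,0,12],"twist":[0,0,0]},{"gripper":55,"travel":[0,0,12],"twist":[0,0,0]},{"gripper":55,"travel":[0,0,10],"twist":[0,0,0]},{"gripper":55,"travel":[0,0,4],"twist":[0,0,0]},{"gripper":55,"travel":[0,0,0],"twist":[0,0,0]},{"gripper":55,"travel":[0,0,0],"twist":[0,0,0]}]'
```

```text
time: 13.9
ee_pos: [0.4402, 0.2494, 0.0562]
tcp_rot: [180.0, 0.0, 158.1]
wrist_force: [0.9, 0.5, -1.1]
opening: 0.0626
grasp_force: 44.6
```

```bash
python3 -m crank '[{"gripper":55,"travel":[0,0,3],"twist":[0,0,0]},{"gripper":55,"travel":[0,0,2],"twist":[0,0,0]},{"gripper":55,"travel":[0,0,0],"twist":[0,0,0]},{"gripper":55,"travel":[0,0,0],"twist":[0,0,0]}]'
```

```text
time: 14.4
ee_pos: [0.4399, 0.2492, 0.0508]
tcp_rot: [180.0, 0.0, 158.1]
wrist_force: [-0.0, -0.3, -1.5]
opening: 0.063
grasp_force: 44.6
```

```bash
python3 -m crank '[{"gripper":55,"travel":[0,0,1],"twist":[0,0,0]},{"gripper":55,"travel":[0,0,0],"twist":[0,0,0]},{"gripper":85,"travel":[0,0,0],"twist":[0,0,0]},{"gripper":85,"travel":[0,0,0],"twist":[0,0,0]},{"gripper":85,"travel":[0,0,0],"twist":[0,0,0]},{"gripper":85,"travel":[0,0,-10],"twist":[0,0,0]},{"gripper":85,"travel":[0,0,-40],"twist":[0,0,0]},{"gripper":85,"travel":[0,0,-55],"twist":[0,0,0]},{"gripper":85,"travel":[0,0,-40],"twist":[0,0,0]},{"gripper":85,"travel":[0,0,0],"twist":[0,0,0]},{"gripper":85,"travel":[0,0,0],"twist":[0,0,0]}]'
python3 - <<'E'
from h import *
w=bot.calibration('wrist');print('roller top pred',proj(w,(.438,.2495,.066)),'tip',proj(w,(.438,.2495,.086)))
im=bot.camera('wrist');p,d=blob(im,*proj(w,(.438,.2495,.054)),50);print(p,d)
cv2.imwrite('pics/w7.png',cv2.resize(im[90:330,180:380,::-1],None,fx=2.4,fy=2.4)) 
print(to(.601,.103,.19))
E
```

```text
time: 15.78
ee_pos: [0.4399, 0.2492, 0.1946]
tcp_rot: [-180.0, -0.0, 158.1]
wrist_force: [0.3, 0.0, -0.2]
opening: 0.0851
grasp_force: 0.0
roller top pred [276.97756025 203.47537228] tip [276.9504188  209.80405934]
[274.99726065 200.12060058] 78.22931593571275
[-204.3  -75.2    3.9]
```

View pics/w7.png

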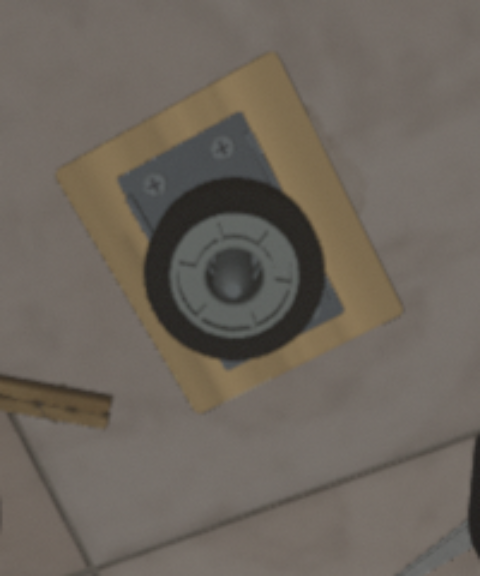

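The roller is seated, its hub centre at (277.5,202.5) against a predicted (277,203.5). Next is the washer.

```bash
python3 -m crank '[{"gripper":65,"travel":[-41,-15,0],"twist":[0,0,0]},{"gripper":65,"travel":[-41,-15,0],"twist":[0,0,0]},{"gripper":65,"travel":[-41,-15,0],"twist":[0,0,0]},{"gripper":65,"travel":[-41,-15,0],"twist":[0,0,0]},{"gripper":65,"travel":[-41,-15,0],"twist":[0,0,0]},{"gripper":65,"travel":[0,0,0],"twist":[0,0,0]},{"gripper":65,"travel":[0,0,0],"twist":[0,0,0]}]'
python3 - <<'E'
from h import *
w=bot.calibration('wrist');g=proj(w,(.601,.103,.004));im=bot.camera('wrist');p,d=blob(im,*g,35)
P=onplane(w,p,.006);print(g,p,d,P,to(P[0],P[1],0),bot.get_obs()['q'])
cv2.imwrite('pics/w8.png',im[:,:,::-1])
E
```

```text
time: 16.7
ee_pos: [0.6014, 0.1031, 0.1936]
tcp_rot: [-179.9, -0.1, 158.0]
wrist_force: [-1.0, 0.6, -0.1]
opening: 0.0648
grasp_force: 0.0
[277.33962543 190.42207132] [277.42464368 186.68606897] 48.03901200932928 [0.59710288 0.10466081 0.006     ] [  4.1  -0.4 194.1] [9.76310259e+00 1.28616597e+01 1.48250141e+01 9.20451293e+01
 1.11374149e-02 3.16713153e+01]
```

View pics/w8.png

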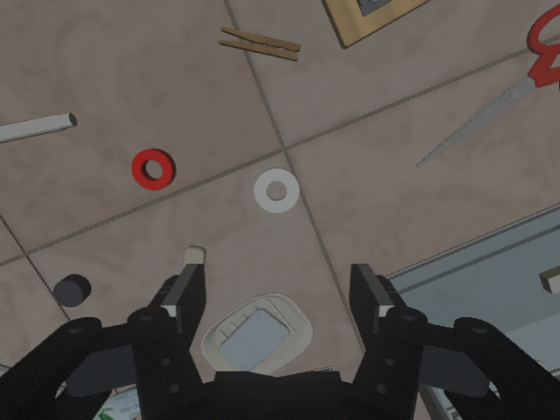

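The washer is a clean ring at about (276.5,190.5), matching the predicted (277,190); the blob had been pulled off by a tile joint. The drawer and soap are clear of the fingers.

```bash
python3 -m crank '[{"gripper":65,"travel":[0,-0.5,50],"twist":[0,0,0]},{"gripper":65,"travel":[0,0,50],"twist":[0,0,0]},{"gripper":65,"travel":[0,0,50],"twist":[0,0,0]},{"gripper":65,"travel":[0,0,25],"twist":[0,0,0]},{"gripper":65,"travel":[0,0,13],"twist":[0,0,0]},{"gripper":65,"travel":[0,0,5],"twist":[0,0,0]},{"gripper":65,"travel":[0,0,0],"twist":[0,0,0]},{"gripper":40,"travel":[0,0,0],"twist":[0,0,0]},{"gripper":40,"travel":[0,0,0],"twist":[0,0,0]},{"gripper":40,"travel":[0,0,0],"twist":[0,0,0]},{"gripper":36,"travel":[0,0,0],"twist":[0,0,0]},{"gripper":36,"travel":[0,0,0],"twist":[0,0,0]}]' 30
```

```text
time: 18.25
ee_pos: [0.6026, 0.1028, 0.0035]
tcp_rot: [179.9, 0.1, 158.1]
wrist_force: [-1.9, 1.1, 6.6]
opening: 0.0436
grasp_force: 29.5
```

```bash
python3 -m crank '[{"gripper":36,"travel":[0,0,-5],"twist":[0,0,0]},{"gripper":36,"travel":[0,0,-25],"twist":[0,0,0]},{"gripper":36,"travel":[0,0,-50],"twist":[0,0,0]},{"gripper":36,"travel":[0,0,-60],"twist":[0,0,0]},{"gripper":36,"travel":[41,15,0],"twist":[0,0,0]},{"gripper":36,"travel":[41,15,0],"twist":[0,0,0]},{"gripper":36,"travel":[41,15,0],"twist":[0,0,0]},{"gripper":36,"travel":[41,15,0],"twist":[0,0,0]},{"gripper":36,"travel":[39,15.5,0],"twist":[0,0,0]},{"gripper":36,"travel":[0,0,0],"twist":[0,0,0]},{"gripper":36,"travel":[0,0,0],"twist":[0,0,0]}]'
python3 - <<'E'
from h import *
w=bot.calibration('wrist');e=bot.get_obs()['ee_pos'];print(to(.438,.2495,.0695))
print('washer top pred',proj(w,e+[0,0,.0045]))
print('tip pred',proj(w,(.438,.2495,.086)))
im=bot.camera('wrist');m=cv2.inRange(cv2.cvtColor(im,cv2.COLOR_RGB2HSV),(0,0,150),(180,50,255))
n,l,s,c=cv2.connectedComponentsWithStats(m);i=1+s[1:,4].argmax();print(s[i],c[i])
cv2.imwrite('pics/w9.png',im[:,:,::-1])
E
```

```text
time: 19.62
ee_pos: [0.4421, 0.2485, 0.1423]
tcp_rot: [180.0, 0.0, 158.1]
wrist_force: [0.0, 0.2, -0.2]
opening: 0.0428
grasp_force: 30.6
[ 4.2 -0.6 72.8]
washer top pred [277.56385426 279.56688397]
tip pred [276.55668232 228.24378854]
[ 231  229   93   90 5243] [276.9980927  272.65172611]
```

View pics/w9.png

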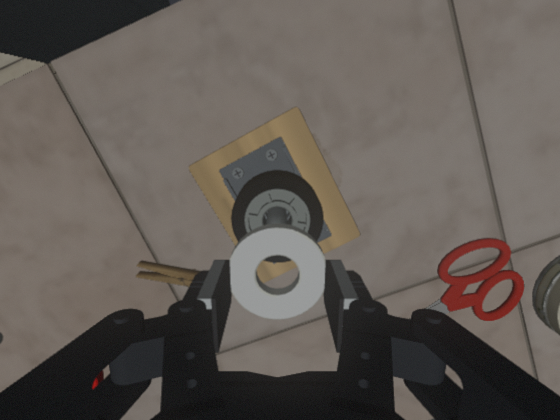

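The washer's box centre is at (277.5,273.5), so it is held about 2.5 mm toward +tool x. I account for that in the descent.

```bash
python3 -m crank '[{"gripper":36,"travel":[1.5,-0.4,20],"twist":[0,0,0]},{"gripper":36,"travel":[0,0,15],"twist":[0,0,0]},{"gripper":36,"travel":[0,0,0],"twist":[0,0,0]},{"gripper":36,"travel":[0,0,0],"twist":[0,0,0]}]'
python3 - <<'E'
from h import *
w=bot.calibration('wrist');e=bot.get_obs()['ee_pos']
print('tip pred',proj(w,(.438,.2495,.086)),to(.438,.2495,.0695))
im=bot.camera('wrist');cv2.imwrite('pics/w10.png',cv2.resize(im[150:350,180:380,::-1],None,fx=2.5,fy=2.5))
for dx in (0,.0015,.003):
  for dz in (.0025,.0045): print(dx,dz,proj(w,e+R.from_euler('z',158,degrees=True).apply([dx,0,dz])))
m=cv2.inRange(cv2.cvtColor(im,cv2.COLOR_RGB2HSV),(0,0,150),(180,50,255))
n,l,s,c=cv2.connectedComponentsWithStats(m);i=1+s[1:,4].argmax();print(s[i],c[i])
E
```

```text
time: 20.18
ee_pos: [0.4406, 0.2485, 0.1072]
tcp_rot: [180.0, 0.0, 158.0]
wrist_force: [0.0, 0.2, 0.1]
opening: 0.0433
grasp_force: 30.6
tip pred [277.41608197 251.99395123] [ 2.8 -0.1 37.7]
0 0.0025 [277.54613056 277.48512739]
0 0.0045 [277.54999322 279.50678514]
0.0015 0.0025 [277.55161593 274.5118845 ]
0.0015 0.0045 [277.55555838 276.50125665]
0.003 0.0025 [277.55713166 271.52261481]
0.003 0.0045 [277.56115473 273.47932995]
[ 231  229   93   89 5256] [277.03748097 272.65429985]
```

View pics/w10.png

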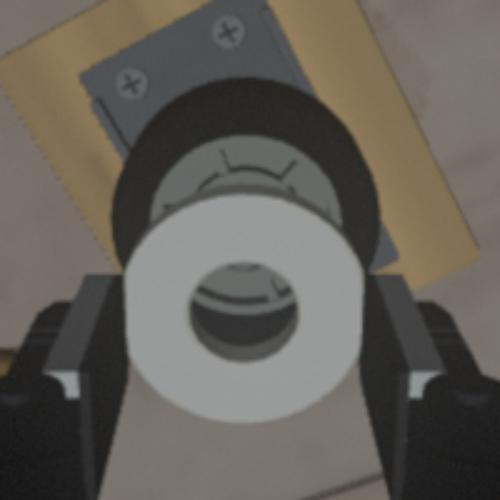

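The washer is flat at (277.4,273.6), which puts its bore over the stud axis. I descend on to the roller.

```bash
python3 -m crank '[{"gripper":36,"travel":[0,0,12],"twist":[0,0,0]},{"gripper":36,"travel":[0,0,12],"twist":[0,0,0]},{"gripper":36,"travel":[0,0,9],"twist":[0,0,0]},{"gripper":36,"travel":[0,0,2],"twist":[0,0,0]},{"gripper":36,"travel":[0,0,0],"twist":[0,0,0]},{"gripper":36,"travel":[0,0,0],"twist":[0,0,0]}]'
```

```text
time: 20.98
ee_pos: [0.4404, 0.2488, 0.0722]
tcp_rot: [180.0, 0.0, 158.1]
wrist_force: [0.0, 0.1, 0.1]
opening: 0.0429
grasp_force: 30.6
```

```bash
python3 -m crank '[{"gripper":36,"travel":[0,0,1.5],"twist":[0,0,0]},{"gripper":36,"travel":[0,0,1],"twist":[0,0,0]},{"gripper":36,"travel":[0,0,0],"twist":[0,0,0]},{"gripper":60,"travel":[0,0,0],"twist":[0,0,0]},{"gripper":60,"travel":[0,0,0],"twist":[0,0,0]},{"gripper":60,"travel":[0,0,0],"twist":[0,0,0]},{"gripper":60,"travel":[0,0,-10],"twist":[0,0,0]},{"gripper":60,"travel":[0,0,-30],"twist":[0,0,0]},{"gripper":60,"travel":[0,0,-50],"twist":[0,0,0]},{"gripper":60,"travel":[0,0,-35],"twist":[0,0,0]},{"gripper":60,"travel":[0,0,0],"twist":[0,0,0]},{"gripper":60,"travel":[0,0,0],"twist":[0,0,0]}]'
python3 - <<'E'
from h import *
w=bot.calibration('wrist');print('washer top pred',proj(w,(.438,.2495,.074)))
im=bot.camera('wrist')
cv2.imwrite('pics/w11.png',cv2.resize(im[90:330,180:380,::-1],None,fx=2.4,fy=2.4)) 
print(to(.6185,-.1432,.19))
E
```

```text
time: 22.48
ee_pos: [0.4401, 0.2486, 0.194]
tcp_rot: [-180.0, -0.0, 158.1]
wrist_force: [-0.3, -0.1, -0.4]
opening: 0.0602
grasp_force: 0.0
washer top pred [277.50710816 205.52986932]
[-311.9 -296.6    3.5]
```

View pics/w11.png

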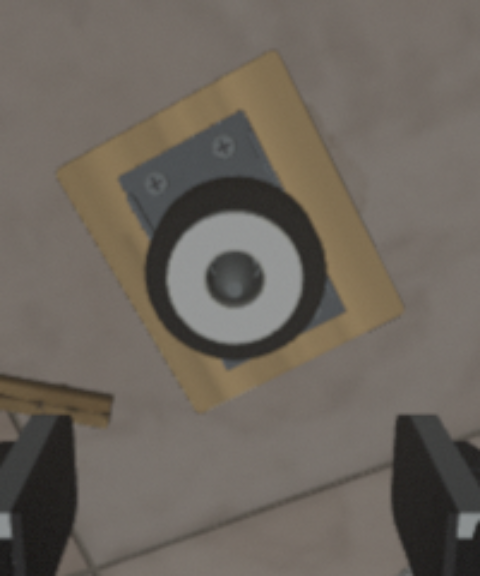

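The washer is seated at (277.7,205.4), where predicted. All 14 views are used, so the cap will be done by numbers only.

```bash
python3 -m crank '[{"gripper":55,"travel":[-39,-37,0],"twist":[0,0,0]},{"gripper":55,"travel":[-39,-37,0],"twist":[0,0,0]},{"gripper":55,"travel":[-39,-37,0],"twist":[0,0,0]},{"gripper":55,"travel":[-39,-37,0],"twist":[0,0,0]},{"gripper":55,"travel":[-39,-37,0],"twist":[0,0,0]},{"gripper":55,"travel":[-39,-37,0],"twist":[0,0,0]},{"gripper":55,"travel":[-39,-37,0],"twist":[0,0,0]},{"gripper":55,"travel":[-39,-37,0],"twist":[0,0,0]},{"gripper":55,"travel":[0,0,0],"twist":[0,0,0]},{"gripper":55,"travel":[0,0,0],"twist":[0,0,0]}]'
python3 - <<'E'
from h import *
w=bot.calibration('wrist');g=proj(w,(.6185,-.1432,.010));im=bot.camera('wrist')
u,v=g.round().astype(int);h=35;gr=cv2.cvtColor(im,cv2.COLOR_RGB2GRAY)[v-h:v+h,u-h:u+h]
t,m=cv2.threshold(gr,0,255,cv2.THRESH_BINARY_INV|cv2.THRESH_OTSU)
n,l,s,c=cv2.connectedComponentsWithStats(m);print(g,t)
for i in range(1,n):
    if s[i,4]>100:
        p=s[i,:2]+s[i,2:4]/2-.5+[u-h,v-h];P=onplane(w,p,.012);print(s[i],p,P,to(P[0],P[1],.008))
E
```

```text
time: 23.78
ee_pos: [0.6186, -0.1423, 0.193]
tcp_rot: [-180.0, -0.1, 158.0]
wrist_force: [0.6, 0.3, -0.4]
opening: 0.0547
grasp_force: 0.0
[276.53988607 192.49677629] 85.0
[ 18  20  33  34 892] [276.  193.5] [ 0.61883898 -0.14390642  0.012     ] [ -1.3  -2.  185.6]
```

```bash
python3 -m crank '[{"gripper":55,"travel":[0,-1.2,50],"twist":[0,0,0]},{"gripper":55,"travel":[0,0,50],"twist":[0,0,0]},{"gripper":55,"travel":[0,0,50],"twist":[0,0,0]},{"gripper":55,"travel":[0,0,25],"twist":[0,0,0]},{"gripper":55,"travel":[0,0,8],"twist":[0,0,0]},{"gripper":55,"travel":[0,0,4],"twist":[0,0,0]},{"gripper":55,"travel":[0,0,0],"twist":[0,0,0]},{"gripper":28,"travel":[0,0,0],"twist":[0,0,0]},{"gripper":28,"travel":[0,0,0],"twist":[0,0,0]},{"gripper":28,"travel":[0,0,0],"twist":[0,0,0]},{"gripper":22,"travel":[0,0,0],"twist":[0,0,0]},{"gripper":22,"travel":[0,0,0],"twist":[0,0,0]}]' 30
python3 -m crank '[{"gripper":22,"travel":[0,0,-5],"twist":[0,0,0]},{"gripper":22,"travel":[0,0,-25],"twist":[0,0,0]},{"gripper":22,"travel":[0,0,-50],"twist":[0,0,0]},{"gripper":22,"travel":[0,0,-60],"twist":[0,0,0]},{"gripper":22,"travel":[0,0,0],"twist":[0,0,0]},{"gripper":22,"travel":[0,0,0],"twist":[0,0,0]}]'
python3 -c "
from h import *
print(to(.438,.2495,.146))"
```

```text
time: 25.32
ee_pos: [0.6193, -0.1437, 0.0086]
tcp_rot: [180.0, 0.1, 158.1]
wrist_force: [-0.6, 1.3, 5.9]
opening: 0.03
grasp_force: 29.5
time: 26.08
ee_pos: [0.6186, -0.1436, 0.1469]
tcp_rot: [-180.0, -0.0, 158.1]
wrist_force: [-0.1, 0.5, -0.6]
opening: 0.0299
grasp_force: 29.8
[314.4 297.2   0.9]
```

```bash
python3 -m crank '[{"gripper":22,"travel":[39,37,0],"twist":[0,0,0]},{"gripper":22,"travel":[39,37,0],"twist":[0,0,0]},{"gripper":22,"travel":[39,37,0],"twist":[0,0,0]},{"gripper":22,"travel":[39,37,0],"twist":[0,0,0]},{"gripper":22,"travel":[39,37,0],"twist":[0,0,0]},{"gripper":22,"travel":[39,37,0],"twist":[0,0,0]},{"gripper":22,"travel":[39,37,0],"twist":[0,0,0]},{"gripper":22,"travel":[40,37.5,0],"twist":[0,0,0]},{"gripper":22,"travel":[0,0,0],"twist":[0,0,0]},{"gripper":22,"travel":[0,0,0],"twist":[0,0,0]}]'
python3 - <<'E'
from h import *
w=bot.calibration('wrist');e=bot.get_obs()['ee_pos'];print(to(.438,.2495,.0826))
for dx in (0,.002): print(dx,proj(w,e+R.from_euler('z',158,degrees=True).apply([dx,0,.0105])))
im=bot.camera('wrist');cv2.imwrite('pics/w12.png',im[:,:,::-1])
g=cv2.cvtColor(im,cv2.COLOR_RGB2GRAY)
print('col277',g[225:335:2,277]);print('row285',g[285,215:340:2])
E
```

```text
time: 27.32
ee_pos: [0.4385, 0.248, 0.1459]
tcp_rot: [-179.9, -0.1, 158.1]
wrist_force: [0.0, -0.6, 0.2]
opening: 0.0303
grasp_force: 29.8
[ 1.   1.3 63.3]
0 [277.55339865 285.9285982 ]
0.002 [277.5669957  281.77871126]
col277 [ 87  91  97 104 102  88  71  48  46  49  44  46  46  52  59  62  60  61
  61  57  58  62  61  62  61  60  60  59  60  57  59  60  59  60  59  58
  62  58  60  59  59  60  59  60  59  83 121 120 120 120 118 115 112 108
  88]
row285 [46 47 54 65 65 66 67 66 66 48 29 31 29 30 47 60 58 58 58 57 57 56 58 59
 58 59 59 59 60 59 59 59 58 59 59 59 61 60 61 61 60 61 59 57 58 61 62 60
 51 32 33 35 35 45 66 66 67 67 66 67 56 45 47]
```

The cap's top is centred at (277.5,283), within about 1.3 mm of the TCP axis. I descend.

```bash
python3 -m crank '[{"gripper":22,"travel":[0,0.9,20],"twist":[0,0,0]},{"gripper":22,"travel":[0,0,15],"twist":[0,0,0]},{"gripper":22,"travel":[0,0,10],"twist":[0,0,0]},{"gripper":22,"travel":[0,0,10],"twist":[0,0,0]},{"gripper":22,"travel":[0,0,5],"twist":[0,0,0]},{"gripper":22,"travel":[0,0,0],"twist":[0,0,0]},{"gripper":22,"travel":[0,0,0],"twist":[0,0,0]}]'
```

```text
time: 28.25
ee_pos: [0.4396, 0.2494, 0.0877]
tcp_rot: [180.0, 0.0, 158.1]
wrist_force: [-0.5, 0.2, -0.3]
opening: 0.0302
grasp_force: 29.8
```

```bash
python3 -m crank '[{"gripper":22,"travel":[0,0,2.5],"twist":[0,0,0]},{"gripper":22,"travel":[0,0,1.5],"twist":[0,0,0]},{"gripper":22,"travel":[0,0,0.7],"twist":[0,0,0]},{"gripper":22,"travel":[0,0,0],"twist":[0,0,0]},{"gripper":22,"travel":[0,0,0],"twist":[0,0,0]}]'
```

```text
time: 28.88
ee_pos: [0.4394, 0.2492, 0.0826]
tcp_rot: [180.0, 0.0, 158.1]
wrist_force: [-0.1, 0.1, 0.2]
opening: 0.0301
grasp_force: 29.8
```

```bash
python3 -m crank '[{"gripper":22,"travel":[0,0,0.6],"twist":[0,0,0]},{"gripper":22,"travel":[0,0,0],"twist":[0,0,0]},{"gripper":55,"travel":[0,0,0],"twist":[0,0,0]},{"gripper":55,"travel":[0,0,0],"twist":[0,0,0]},{"gripper":55,"travel":[0,0,0],"twist":[0,0,0]},{"gripper":55,"travel":[0,0,-10],"twist":[0,0,0]},{"gripper":55,"travel":[0,0,-30],"twist":[0,0,0]},{"gripper":55,"travel":[0,0,-50],"twist":[0,0,0]},{"gripper":55,"travel":[0,0,-30],"twist":[0,0,0]},{"gripper":55,"travel":[0,0,0],"twist":[0,0,0]},{"gripper":55,"travel":[0,0,0],"twist":[0,0,0]}]'
python3 - <<'E'
from h import *
w=bot.calibration('wrist');im=bot.camera('wrist');hsv=cv2.cvtColor(im,cv2.COLOR_RGB2HSV)
print('pred cap top',proj(w,(.438,.2495,.092)),'washer top',proj(w,(.438,.2495,.074)))
u,v=proj(w,(.438,.2495,.074)).round().astype(int)
g=cv2.cvtColor(im,cv2.COLOR_RGB2GRAY);print('row',g[v+4,u-45:u+46]);print('col',g[v-45:v+46,u])
s=bot.calibration('side');i2=bot.camera('side');print(proj(s,(.438,.2495,.094)),proj(s,(.438,.2495,.074)))
a,b=proj(s,(.438,.2495,.08)).round().astype(int);g2=cv2.cvtColor(i2,cv2.COLOR_RGB2GRAY)
print(a,b);print(g2[b-14:b+16,a-16:a+17:2])
E
```

```text
time: 30.25
ee_pos: [0.4393, 0.2492, 0.2016]
tcp_rot: [-180.0, -0.0, 158.1]
wrist_force: [0.6, -0.6, -1.0]
opening: 0.0552
grasp_force: 0.0
pred cap top [277.29965858 210.16645039] washer top [277.30858695 204.43591867]
row [111 112 113 113 113 112 112 113 112  93  50  42  44  43  41  42  43  54
 108 151 154 151 153 151 152 132  83  58  58  60  58  60  60  61  60  60
  59  61  62  62  63  61  60  60  62  62  61  61  61  63  62  61  62  61
  60  60  59  62  59  58  63  61  60  62  58  85 130 151 153 153 153 149
 121  62  41  40  46  43  42  42  44  44  67  80  81  80 100 124 126 124
 122]
col [ 81  82  82  81  67  42  41  39  40  43  39  43  42  41  42  39  41  49
  81 126 152 152 152 153 152 154 152 153 151 123  57  42  45  49  54  58
  61  58  60  59  61  62  62  61  61  62  60  61  60  62  60  60  60  61
  59  62  61  61  59  61  59  62  61  61  61  59  60  59  60  61  60  59
  52  42  45  43  42  43  47  70  82  87 108 123 124 125 126 125 125 126
 125]
[363.16544408 283.71392653] [361.9653895 288.3300658]
362 287
[[174 176 174 173 171 169 170 173 175 174 176 173 173 173 172 173 17
[... 1362 characters left out ...]
 60  73 146 221 202 113  81  92 155 222 220  87  77 176 192]
 [134  66  64  63 100 197 224 202 168 172 219 227 183  70  72 159 192]
 [101  60  61  63  81 139 217 224 222 223 225 221 136  61  77 132 183]
 [120  65  59  62  66  98 149 213 222 223 219 154  85  60  95 130 172]
 [123  74  59  61  67  77 105 144 169 175 142  92  64  62 122 132 147]
 [128  81  62  60  66  65  81 108 126 116  84  64  63  62 111 118 129]
 [126 102  59  59  61  64  65  69  75  75  61  63  63  62 117 130 121]
 [129 113  64  59  61  65  61  66  67  63  64  62  59  71 121 122 124]
 [130 125  80  61  60  57  62  64  62  63  62  59  58  83 122 122 120]
 [127 125 111  62  58  55  57  63  62  61  60  58  61 110 124 121 114]]
```

```bash
python3 -c "
from workcell import bot
print(bot.job_done())"
```

```text
the job is handed in; nothing more can be done
None
```

I put the spacer, roller, washer and cap on the stud in that order and handed the job in at about 30 s. The camera checks showed each part within about 2 mm of the stud's axis, but no verdict came back from the judging.

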